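# Set the model trimmer's table and lay the cast on it

## Task

Get the bench model trimmer ready for the lower cast. First, with nothing on its table, throw the table lever into the three-dot notch (the third one counted from the disc) so that it springs fully home; then set the lower cast, base down and without dropping it, on the middle of the tilted table, its flat heel square to the disc and about a finger's width clear of it. Leave the upper cast, the caliper and the mug where they are.

Things in the scene. Friction and masses are not known exactly. Their poses are not given: they have to be found in the camera images.
- trimmer: Bench model trimmer, white, fixed to the worktop, 310 x 230 mm, 185 mm high. Origin on the worktop under the table's tilting shaft, which runs along y at x = 0, z = 75 mm; x points from the table to the upright disc, y left, z up. Behind the disc is a white drum (x > 71 mm, |y| < 86 mm, top z = 184 mm). Its steel notched quadrant stands on the right side, y = -94 to -124 mm.
- disc_face (a point): Middle of the front face of the grey abrasive disc, 144 mm across, not running; 66 mm in x from the trimmer's origin, 98 mm above the worktop.
- three_dot_notch (a point): The goal notch, at the top of the quadrant's rim, where the stem's centre stands when home. The arched rim (radius 113 mm round the shaft) has four notches in its outer (right, -y) edge, 13 mm wide, 10 mm deep, 10 degrees apart, teeth 6 mm wide between them. Dark 4 mm dots beside them: one dot at the notch nearest the disc, then two, three, four towards the front (-x).
- trim_table (a joint): Tilt of the table and swing of its lever together, rad; 0 = level table, upright lever (two-dot notch); positive = knob swung to the front (-x), table's front edge lowered. Notches: -0.1745 (one dot), 0 (two), 0.1745 (three), 0.349 (four). Stops -0.30 and 0.47. Starts in or between the one- and two-dot notches.
- table_lever (a joint): Sideways angle of the lever, rad; 0 = fully home in a notch, positive = pulled outward, to the trimmer's right (-y). Above 0.09 the stem is clear of the teeth and can swing; stop at 0.22. A spring draws it inward (3 N at the knob). About 0.08 = standing on top of a tooth.
- lever_knob (a point): Centre of the lever's black rubber ball knob, 32 mm across, on a 10 mm steel stem, 150 mm from the pivot at (0, -119, 75) mm in the trimmer's frame. In the two-dot notch the knob is at (0, -119, 225) mm. The axes turn with the lever. A light grip is enough; squeezed hard, the ball works out of the fingers unless the hand turns with the lever.
- table_top (a point): Middle of the aluminium table's upper face, 15 mm above the shaft; table 118 mm (x, to the disc) by 166 mm (y), z is the normal of its face; the axes tilt with it. Fine engraved lines: one along x in the middle, four along y.
- cast_lower: Lower dental cast: stone base, horseshoe of teeth and gum open in the middle; loose, right of the trimmer. 62 mm (x) by 74 (y), 0.16 kg; base 22 mm high, teeth to 41. Origin mid underside, z up; flat heel at x = -31 (59 wide), blunt front at x = +31. Grip the base across heel and front (62 mm) or across the sides at x = 0 to 8 (66 mm).
- cast_heel (a point): Middle of the lower edge of the lower cast's flat heel (x = -31 mm in the cast's frame).
- cast_upper: Bystander: the upper dental cast, with a closed palate, same size as the lower one, 43 mm high, loose, further back on the right. Origin at the middle of the underside.
- caliper: Bystander: digital caliper, 225 x 67 x 13 mm, lying loose on the worktop at the far right, lengthwise to x. Origin at the middle of the underside.
- mug: Bystander: spotted mug, 91 mm high, standing loose to the left of the trimmer. Origin at the underside.
Not all that is in view belongs to the job. Leave any yellow look-alike of the cast_lower alone.

How it is judged (in metres and radians):
On the way:
1. The table lever is fully home in the three-dot notch (value of joint trim_table between 0.1395 and 0.2095 rad and value of joint table_lever below 0.03 rad), for 0.2 s.
At the end, for the whole second after the job is handed in: Lever fully home in the three-dot notch (tilt 0.1745 +- 0.035, sideways < 0.03 rad). Lower cast at rest, base flat on the table (4 mm, 0.06 rad), within 30 mm of its middle line, heel towards the disc, square to it within 0.2 rad and 8 to 45 mm clear of it. Bystanders within 20 mm (all of step 1 and x of cast_heel in the frame of trimmer between 0.021 and 0.058 m and y of cast_lower in the frame of table_top between -0.03 and 0.03 m and z of cast_lower in the frame of table_top between -0.004 and 0.004 m and angle between the z axis of cast_lower and the z axis of table_top, either way round below 0.06 rad and angle between the y axis of cast_lower and the y axis of trimmer, either way round below 0.2 rad and linear speed of cast_lower below 0.02 m/s); the robot touches nothing.
It fails at once if The lever is pulled out of its notch while the lower cast is on the table (value of joint table_lever above 0.06 rad and z of cast_lower in the frame of table_top between -0.01 and 0.012 m and distance between cast_lower and table_top below 0.09 m).
It fails at once if The lower cast is let fall (faster than 0.6 m/s with no finger on it) (linear speed of cast_lower above 0.6 m/s and contact force between cast_lower and the fingers below 0.05 N).
It fails at once if The upper cast is moved by more than 20 mm (distance of cast_upper from where it was at the start of the episode above 0.02 m).
It fails at once if The caliper is moved by more than 20 mm (distance of caliper from where it was at the start of the episode above 0.02 m).
It fails at once if The mug is moved by more than 20 mm (distance of mug from where it was at the start of the episode above 0.02 m).
It also fails if it takes over 51 s, if anything falls off the work surface, if the arm or the gripper's body presses on something with over 40 N, if the wrist force passes 120 N, or if a joint passes its speed limit or range.

## Robot

A 6-joint arm with a two-finger parallel gripper is mounted at the origin on a cart in front of the work surface, level with it; the furniture and walls round the work are solid. World frame = base frame: x ahead of the robot, y to its left, z up, the work surface at z = 0. Lengths are in mm, angles in rad, forces in N, time in s.
With the tool pointing down it reaches from about 350 to 875 mm from the base axis. Payload 4.2 kg.
Tool frame: the origin (TCP) lies midway between the tips of the shut fingers; the grasp point (between the pads) lies 19 mm behind it; z points along the fingers, y is the line along which they close (so a half turn about z gives the same grasp; the last joint's range is limited). The gripper opens to 85 mm and grips with 20 to 120 N. Pads are 22 mm wide; open, the fingers measure 114 mm over their backs; the gripper's body (76 mm by 85 mm) begins 54 mm behind the grasp point. The pads swing forward as they close: fully open they stand 13 mm farther back than shut.
Start: joints at [-1.075, 0.385, 0.008, 0, -1.194, -0.259], TCP at [146.638, -607.533, 231.312] pointing down, gripper open.
Joint ranges: [-3.14, 3.14], [-1.21, 2.06], [-1.07, 1.41], [-3.16, 2.05], [-2.99, -0.16], [-3.1, 3.1]. Speed limits (rad/s): [2.79, 2.79, 3.14, 3.14, 3.14, 3.14].

## Interface

Orientations are given as a unit quaternion [x, y, z, w].
In Python, from bench import arm gives the robot as it stands.
- The arm moves only by the tool send_rows, never from a script. Its argument "targets" is a list of rows, each an object of numbers: "gripper": the gripper command: -1 is fully open, 1 is shut, values between are in proportion; "x", "y", "z": the shift along the tool's x, y, z in cm; "ax", "ay", "az": the turn, a rotation vector about the tool's x, y, z in degrees. A call has 1 to 5 rows; each row shifts and turns the commanded pose from where the row before left it, along the tool's axes as they then stand; what a row does not reach is not made up. A row lasts 1/12 s, in which the tool goes at most 41.7 mm and 7.16 degrees, less where a joint would pass 70% of its speed; a pose out of reach is approached as far as the arm can. A call is refused whole if a number of a shift passes 4.17 or a number of a turn 7.16, either way. A call with a gripper value outside its range is refused whole. The fingers move at their own pace and stop on an object; the grip force is fixed at half the most. Time passes only in rows, so rows that do not move let the fingers close. It gives the time, the measured TCP pose, the force, the opening and the grip force at its end, in the units of the state.
- arm.read_state(): the state, without advancing time (a new reading comes with each control period).
- arm.get_image(name): name is "scene" or "side" or "wrist"; returns (picture, depth): 420x560x3 uint8, red, green, blue; 420x560 float32, mm along the optical axis (not along the pixel's ray), 0 where there is no reading.
- arm.camera_model(name): a dict with "fx", "fy", "cx", "cy" (pixels), "cam_to_world" (4x4, takes a point from camera to world coordinates). Camera axes: x right, y down, z forward; pixel columns grow to the right and rows downward; lengths in mm; the calibration is good to about 2 mm. The wrist camera is an equidistant fisheye: a pixel r from the principal point sees the ray r / f radians off the axis. A picture is of the moment at which its call begins: read the wrist's pose just before it. camera_model takes no time and is no camera call; for the wrist camera it gives the pose at the moment of the call.
- arm.job_done(): hands the job in; it is judged then, once.
Trained networks look in the newest picture that a camera, given by its name, has taken for a name from the list of things; names that differ only in an ending like _2 or _b are one class to them, and where a whole thing is asked for, a point or a joint stands for the part that bears it (a point fixed in the world has none). Each returns a list of dicts, best first, with "score" (0 to 1); they miss things now and then, are a little off and sometimes report something else, mostly with a low value. They report only what shows in the picture. A call takes as long as a camera call. They do not tell look-alikes from the thing itself.
- arm.boxes_of(camera, thing): "rect" ([left, top, width, height] in pixels, round what is visible of it).
The state is a dict: "clock": time; "joints": joint angles; "joint_vel": joint speeds; "joint_efforts": joint torques, N m; "position": TCP position; "ee_rot": TCP orientation; "contact_force": force on the tool from outside, world axes, zero at the start; "wrist_torque": the same for the moment, N m; "gripper_width": finger opening in mm; "grasp_force": force on a finger pad.
Only numpy, scipy, OpenCV 4.12 (cv2) and the standard library are available. Lean on these libraries where they do the work, as an engineer would, in place of code of your own. Each camera call takes 0.05 s, during which the arm holds its last target. There are 200 camera calls.

## Working session

There is one attempt and no reset: what is moved stays moved. The work goes in short steps, Python scripts to look and compute and a tool call to move; the robot and the scene stay as the last step left them, time stands still between calls to the robot, and variables do not carry over. Pictures are saved under pics/ and viewed, at most 11 in all, crops included, and the job is handed in when it is done.

Besides the shell and the picture viewer there is one more tool, called after ">>>" as name(argument=value, ...), one argument or row to a line, values as JSON. send_rows: Moves the arm, as the interface text tells. Its arguments: {"type":"object","properties":{"targets":{"type":"array"}},"required":["targets"]}

```bash
mkdir -p pics
cat > h.py <<'E'
from bench import arm
import numpy as np, cv2
from scipy.spatial.transform import Rotation as R
def pts(cam):
    m=arm.camera_model(cam); img,d=arm.get_image(cam)
    v,u=np.mgrid[:420,:560]
    if cam=="wrist":
        a=(u-m["cx"])/m["fx"]; b=(v-m["cy"])/m["fy"]; r=np.hypot(a,b)+1e-9
        t=np.tan(np.minimum(r,1.5)); x=a/r*t; y=b/r*t
    else: x=(u-m["cx"])/m["fx"]; y=(v-m["cy"])/m["fy"]
    P=np.stack([x*d,y*d,d,np.ones_like(d)],-1)@np.array(m["cam_to_world"]).T
    P=P[...,:3]; P[d<=0]=np.nan
    return img,P
def save(n,img): cv2.imwrite("pics/"+n,img[...,::-1])
E
python3 - <<'E'
from h import *
i,P=pts("scene"); j,Q=pts("side")
np.savez("s.npz",i=i,P=P,j=j,Q=Q)
for c,X in(("scene",P),("side",Q)):
  for t in["trimmer","lever_knob","cast_lower","cast_upper","table_top","three_dot_notch","mug","caliper"]:
    for b in arm.boxes_of(c,t)[:3]:
      l,tp,w,h=b["rect"]; cu,cv=int(l+w/2),int(tp+h/2)
      print(c,t,round(b["score"],2),[round(k) for k in b["rect"]],np.round(X[min(cv,419),min(cu,559)]))
save("a.png",i);save("b.png",j)
s=arm.read_state();print(s["clock"],s["position"],s["ee_rot"])
for c in("scene","side"): print(np.round(arm.camera_model(c)["cam_to_world"],2).tolist(), arm.camera_model(c)["fx"])
E
```

```text
scene trimmer 0.85 [212, 169, 79, 81] [ 165. -395.  587.]
scene lever_knob 0.21 [182, 182, 22, 18] [509. 409.  64.]
scene cast_lower 0.79 [291, 258, 21, 18] [ 536. -154.   27.]
scene cast_upper 0.63 [357, 274, 8, 7] [ 637. -317.   23.]
scene table_top 0.63 [215, 206, 64, 23] [523.  98.  97.]
scene three_dot_notch 0.71 [214, 170, 80, 81] [ 165. -400.  590.]
scene mug 0.67 [183, 182, 20, 17] [507. 413.  63.]
scene caliper 0.65 [349, 295, 54, 47] [ 545. -450.   14.]
side trimmer 0.79 [239, 178, 97, 70] [623.  82.  95.]
side trimmer 0.55 [242, 183, 44, 47] [555. 172.  89.]
side lever_knob 0.72 [240, 182, 48, 51] [555. 172.  89.]
side lever_knob 0.61 [273, 180, 15, 45] [583.  20. 165.]
side lever_knob 0.16 [261, 282, 25, 24] [ 475. -313.   31.]
side cast_lower 0.78 [258, 282, 31, 23] [ 475. -311.   33.]
side cast_lower 0.75 [275, 260, 18, 20] [ 535. -195.   32.]
side cast_lower 0.51 [240, 181, 47, 48] [558. 186.  86.]
side cast_upper 0.95 [314, 271, 25, 25] [ 642. -291.   25.]
side table_top 0.84 [240, 181, 46, 51] [553. 181.  85.]
side three_dot_notch 0.95 [233, 179, 101, 64] [616. 114.  86.]
side mug 0.95 [233, 178, 22, 28] [525. 404.  56.]
side caliper 0.56 [277, 317, 78, 21] [ 559. -452.    1.]
0.9 [ 146.64227986 -607.53985985  231.32000474] [-1.18110531e-01  9.93000454e-01 -8.08799853e-06  1.39760282e-05]
[[0.73, -0.43, 0.53, -272.45], [-0.69, -0.43, 0.59, -963.32], [-0.02, -0.79, -0.61, 1126.61], [0.0, 0.0, 0.0, 1.0]] 484.5567149323803
[[0.97, -0.12, 0.21, 216.03], [-0.24, -0.4, 0.88, -1494.49], [-0.02, -0.91, -0.42, 849.92], [0.0, 0.0, 0.0, 1.0]] 503.5499508801501
```

View pics/a.png

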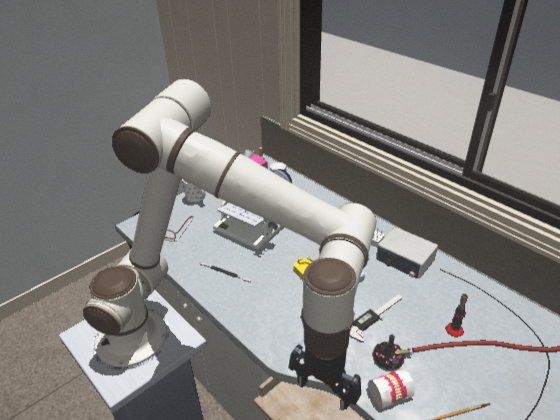

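View pics/b.png

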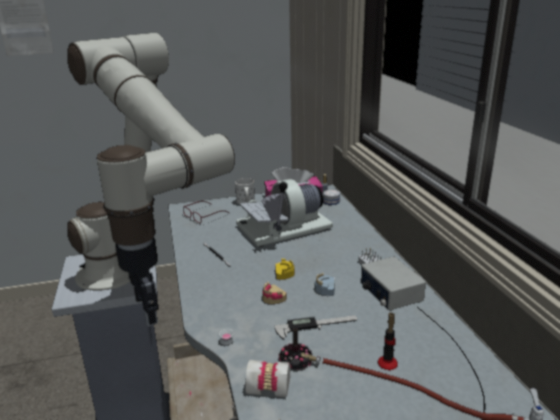

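The arm hides part of the scene view. The side view shows the trimmer at about (285,215) px, the pink lower cast at (274,293), the yellow look-alike at (285,269), the upper cast at (326,283) and the caliper at (315,325). I'm moving the wrist camera over for a closer look.

>>> send_rows(
  targets=[
    {"x": -2.57,"y": 2.96,"z": -1.07,"gripper": -1},
    {"x": -2.57,"y": 2.96,"z": -1.07,"gripper": -1},
    {"x": -2.57,"y": 2.96,"z": -1.07,"gripper": -1},
    {"x": -2.57,"y": 2.96,"z": -1.07,"gripper": -1},
    {"x": -2.57,"y": 2.96,"z": -1.07,"gripper": -1},
  ],
)

```text
$.targets[0]: bad value
```

>>> send_rows(
  targets=[
    {"x": -2.57,"y": 2.96,"z": -1.07,"gripper": -1},
    {"x": -2.57,"y": 2.96,"z": -1.07,"gripper": -1},
    {"x": -2.57,"y": 2.96,"z": -1.07,"gripper": -1},
    {"x": -2.57,"y": 2.96,"z": -1.07,"gripper": -1},
    {"x": -2.57,"y": 2.96,"z": -1.07,"gripper": -1},
  ],
)

```text
$.targets[0]: bad value
```

>>> send_rows(
  targets=[
    {"x": -2.57,"y": 2.96,"z": -1.07,"gripper": -1},
    {"x": -2.57,"y": 2.96,"z": -1.07,"gripper": -1},
    {"x": -2.57,"y": 2.96,"z": -1.07,"gripper": -1},
    {"x": -2.57,"y": 2.96,"z": -1.07,"gripper": -1},
    {"gripper": -1},
  ],
)

```text
$.targets[0]: bad value
```

Run:
```python
from h import *
s=arm.read_state();print(s["clock"],np.round(s["position"]),np.round(s["ee_rot"],3))
i,P=pts("wrist"); np.savez("w.npz",i=i,P=P)
for t in["trimmer","lever_knob","cast_lower","cast_upper","table_top","disc_face"]:
    for b in arm.boxes_of("wrist",t)[:3]:
      l,tp,w,h=b["rect"]; cu,cv=int(l+w/2),int(tp+h/2)
      print(t,round(b["score"],2),[round(k) for k in b["rect"]],np.round(P[min(cv,419),min(cu,559)]))
save("c.png",i)
```

```text
0.9 [ 147. -608.  231.] [-0.118  0.993 -0.     0.   ]
trimmer 0.95 [532, 382, 28, 38] [508. 176.  29.]
cast_lower 0.92 [402, 385, 22, 27] [ 454. -290.   31.]
cast_lower 0.71 [423, 407, 34, 13] [ 517. -183.   18.]
table_top 0.51 [547, 412, 10, 8] [490. 128.  95.]
disc_face 0.67 [531, 382, 28, 38] [506. 169.  30.]
```

View pics/c.png

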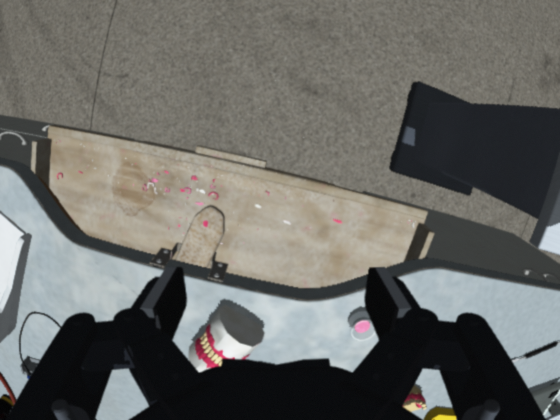

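The call was refused, probably because every field has to be given. The wrist picture shows the bench front with the fingers at the bottom and the true cast at about (413,398) px. I'm resending with full rows.

>>> send_rows(
  targets=[
    {"x": -2.57,"y": 2.96,"z": -1.07,"ax": 0,"ay": 0,"az": 0,"gripper": -1},
    {"x": -2.57,"y": 2.96,"z": -1.07,"ax": 0,"ay": 0,"az": 0,"gripper": -1},
    {"x": -2.57,"y": 2.96,"z": -1.07,"ax": 0,"ay": 0,"az": 0,"gripper": -1},
    {"x": -2.57,"y": 2.96,"z": -1.07,"ax": 0,"ay": 0,"az": 0,"gripper": -1},
    {"x": -2.57,"y": 2.96,"z": -1.07,"ax": 0,"ay": 0,"az": 0,"gripper": -1},
  ],
)

```text
clock: 1.67
position: [237.2, -432.0, 285.3]
ee_rot: [-0.118, 0.993, -0.0, 0.0]
contact_force: [0.9, -0.3, 0.1]
gripper_width: 85.3
grasp_force: 0.0
```

>>> send_rows(
  targets=[
    {"x": -3.35,"y": 1.98,"z": -0.73,"ax": 0,"ay": 0,"az": 0,"gripper": -1},
    {"x": -3.35,"y": 1.98,"z": -0.73,"ax": 0,"ay": 0,"az": 0,"gripper": -1},
    {"x": -3.35,"y": 1.98,"z": -0.73,"ax": 0,"ay": 0,"az": 0,"gripper": -1},
    {"x": -3.35,"y": 1.98,"z": -0.73,"ax": 0,"ay": 0,"az": 0,"gripper": -1},
    {"x": -3.35,"y": 1.98,"z": -0.73,"ax": 0,"ay": 0,"az": 0,"gripper": -1},
  ],
)

```text
clock: 2.08
position: [377.3, -296.3, 322.2]
ee_rot: [-0.118, 0.993, -0.0, 0.001]
contact_force: [0.7, -1.2, -0.8]
gripper_width: 85.2
grasp_force: 0.0
```

>>> send_rows(
  targets=[
    {"x": -3.35,"y": 1.98,"z": -0.73,"ax": 0,"ay": 0,"az": 0,"gripper": -1},
    {"x": -3.35,"y": 1.98,"z": -0.73,"ax": 0,"ay": 0,"az": 0,"gripper": -1},
    {"x": -3.35,"y": 1.98,"z": -0.73,"ax": 0,"ay": 0,"az": 0,"gripper": -1},
    {"x": -3.35,"y": 1.98,"z": -0.73,"ax": 0,"ay": 0,"az": 0,"gripper": -1},
    {"x": -3.35,"y": 1.98,"z": -0.73,"ax": 0,"ay": 0,"az": 0,"gripper": -1},
  ],
)

```text
clock: 2.5
position: [517.0, -160.7, 358.6]
ee_rot: [-0.118, 0.993, -0.0, 0.0]
contact_force: [0.4, -0.7, 0.3]
gripper_width: 85.5
grasp_force: 0.0
```

>>> send_rows(
  targets=[
    {"x": -3.35,"y": 1.98,"z": -0.73,"ax": 0,"ay": 0,"az": 0,"gripper": -1},
    {"x": -3.35,"y": 1.98,"z": -0.73,"ax": 0,"ay": 0,"az": 0,"gripper": -1},
    {"x": -3.35,"y": 1.98,"z": -0.73,"ax": 0,"ay": 0,"az": 0,"gripper": -1},
    {"x": 0,"y": 0,"z": 0,"ax": 0,"ay": 0,"az": 0,"gripper": -1},
  ],
)

```text
clock: 2.83
position: [604.0, -76.8, 378.8]
ee_rot: [-0.12, 0.993, 0.0, 0.001]
contact_force: [0.0, -0.2, 0.1]
gripper_width: 85.3
grasp_force: 0.0
```

Run:
```python
from h import *
s=arm.read_state();print(s["clock"],np.round(s["position"]),np.round(s["ee_rot"],3))
i,P=pts("wrist"); np.savez("w.npz",i=i,P=P)
for t in["trimmer","lever_knob","cast_lower","cast_upper","table_top"]:
    for b in arm.boxes_of("wrist",t)[:3]:
      l,tp,w,h=b["rect"]; cu,cv=int(l+w/2),int(tp+h/2)
      print(t,round(b["score"],2),[round(k) for k in b["rect"]],np.round(P[min(cv,419),min(cu,559)]))
save("d.png",i)
```

```text
2.8333 [604. -77. 379.] [-0.12   0.993  0.     0.001]
trimmer 0.76 [336, 114, 144, 197] [617. 122. 101.]
lever_knob 0.58 [343, 152, 48, 72] [585.  22. 186.]
lever_knob 0.33 [336, 125, 144, 102] [567. 109.  88.]
cast_lower 0.59 [141, 38, 50, 41] [ 484. -283.   22.]
cast_lower 0.58 [207, 88, 47, 46] [ 546. -162.   23.]
cast_upper 0.97 [124, 136, 43, 42] [ 645. -284.   26.]
table_top 0.63 [339, 124, 140, 101] [565. 110.  89.]
table_top 0.22 [336, 110, 146, 198] [616. 134.  81.]
```

View pics/d.png

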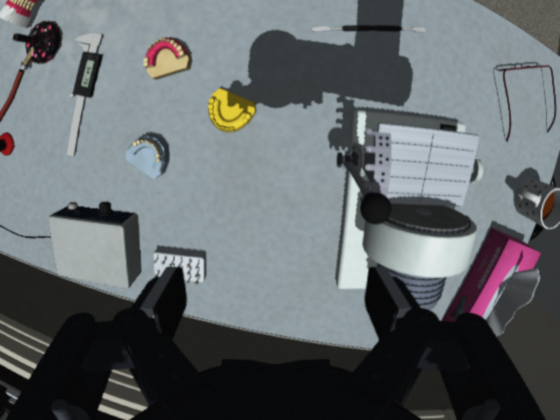

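The wrist view shows the knob at (375,208) px, the table at (430,170), the true cast with red gum at (166,57) and the yellow decoy at (231,110). Next I'm measuring the trimmer frame, the knob and the cast.

Run:
```python
from h import *
from scipy.optimize import least_squares
w=np.load("w.npz"); i=w["i"].astype(int);P=w["P"]
v,u=np.mgrid[:420,:560]
# table plane
m=(u>395)&(u<465)&(v>135)&(v<185)
p=P[m];p=p[np.isfinite(p).all(1)]
for k in range(4):
    c=np.median(p,0) if k==0 else p.mean(0); n=np.linalg.svd(p-p.mean(0),full_matrices=False)[2][2]; n*=np.sign(n[2]); r=(p-p.mean(0))@n; p=p[abs(r)<max(3*np.median(abs(r)),1)]
c=p.mean(0);print("plane",np.round(n,4),"rms",r.std(),c.round(1))
bx=(u>335)&(u<490)&(v>110)&(v<235)
on=bx&(abs((P-c)@n)<3.5)
k=cv2.morphologyEx(on.astype(np.uint8),cv2.MORPH_OPEN,np.ones((3,3)))
nl,lab,st,_=cv2.connectedComponentsWithStats(k); L=1+st[1:,4].argmax(); q=P[lab==L]
print("table n",len(q),q.min(0).round(),q.max(0).round())
print("rect",cv2.minAreaRect(q[:,:2].astype(np.float32)),q[:,2].mean())
# knob
dark=i.max(-1)<75
m=(np.hypot(u-375,v-208)<18)&dark&(P[...,2]>170)
q=P[m]
f=least_squares(lambda x:np.linalg.norm(q-x,axis=1)-16,q.mean(0)-[0,0,8],loss="soft_l1"); print("knob",f.x.round(1),len(q),np.abs(f.fun).mean())
# cast
m=(u>135)&(u<198)&(v>30)&(v<84)&(P[...,2]>6)&(P[...,2]<55); q=P[m]
print("cast",cv2.minAreaRect(q[:,:2].astype(np.float32)),q[:,2].max())
m2=m&(P[...,2]>12)
for lo,hi in((15,26),(26,50)):
    s=P[m&(P[...,2]>lo)&(P[...,2]<hi)];print(lo,len(s),s.mean(0).round(1))
# drum: points top
m=(u>360)&(u<480)&(v>200)&(v<275)&(P[...,2]>100);q=P[m];print("drum",np.percentile(q,[2,50,98],axis=0).round())
# base plate
m=(u>325)&(u<500)&(v>95)&(v<300)&(P[...,2]>6)&(P[...,2]<60);q=P[m];print("base",np.percentile(q,[1,50,99],axis=0).round(),cv2.minAreaRect(q[:,:2].astype(np.float32)))
cr=cv2.resize(w["i"][100:310,320:500],None,fx=3.2,fy=2.85,interpolation=cv2.INTER_CUBIC);cr2=cv2.resize(w["i"][25:95,130:205],(220,200),interpolation=cv2.INTER_CUBIC)
cr[:200,-220:]=cr2
save("e.png",cr)
```

```text
plane [0.1634 0.0363 0.9859] rms 0.6738475185442293 [536.2 136.7  92.3]
table n 6304 [477.  43.  78.] [615. 228. 102.]
rect ((549.3451538085938, 136.0304718017578), (117.0918197631836, 166.850830078125), 12.197164535522461) 90.78540810889919
knob [596.7  24.6 222.8] 842 1.678348696670761
cast ((480.5539245605469, -282.62042236328125), (60.30244064331055, 71.26498413085938), 25.337718963623047) 42.60377097411981
15 759 [ 492.3 -276.4   22.4]
26 604 [ 473.6 -285.5   33.3]
drum [[585. -32. 105.]
 [633. 119. 168.]
 [685. 209. 396.]]
base [[466.  25.   8.]
 [666.  93.  30.]
 [790. 376.  58.]] ((636.7582397460938, 222.7156219482422), (355.92828369140625, 340.5960693359375), 12.069988250732422)
```

View pics/e.png

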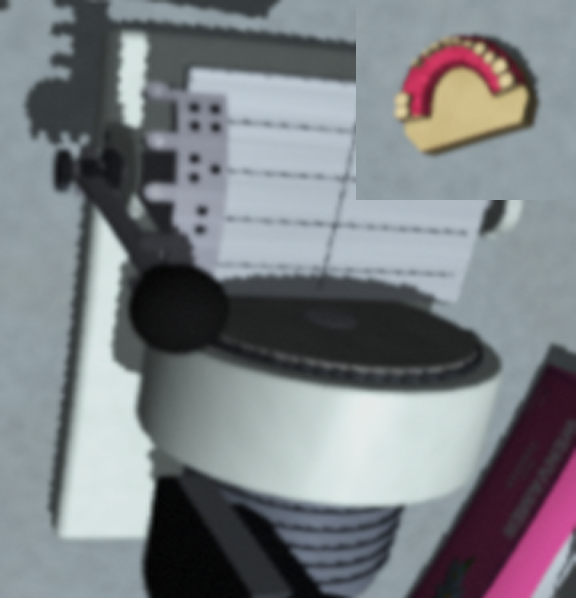

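The table reads -0.168 rad, so the lever is in the one-dot notch. The trimmer origin is (547,135.5) with yaw 12.2°, and the predicted knob position agrees with the measured one within 1 mm. Now I'm computing the moves.

```bash
cat >> h.py <<'E'
Z=R.from_euler("z",12.2,degrees=True); O=np.array([546.9,135.5,0])
def W(p): return O+Z.apply(p)
DOWN=Z*R.from_matrix(np.array([[-1,0,0],[0,1,0],[0,0,-1.]]).T)  # tool x=-x, y=+y (trimmer), z down
def lever(f,s): return R.from_rotvec([0,-f,0])*R.from_rotvec([s,0,0])
def knob(f,s): return np.array([0,-119,75])+lever(f,s).apply([0,0,150])
def rows(wps,p=None,q=None,g=0):
    """wps: (pos,rot,n) world poses"""
    s=arm.read_state()
    if p is None: p=np.array(s["position"]); q=R.from_quat(s["ee_rot"])
    for t,rt,n in wps:
        p0,q0=p,q; rv=(q0.inv()*rt).as_rotvec()
        for k in range(1,n+1):
            pn=p0+(t-p0)*k/n; qn=q0*R.from_rotvec(rv*k/n)
            d=q.inv().apply(pn-p)/10; a=np.degrees((q.inv()*qn).as_rotvec())
            print(*d.round(2),'|',*a.round(2)); p,q=pn,qn
        print('--')
    return p,q
E
python3 - <<'E'
from h import *
k0=knob(-.1745,0); up=W(k0+[0,0,60]); g=W(k0+[0,0,-19.5])
p,q=rows([(up,DOWN,4),(g,DOWN,2)])
# rigid motion with lever, relative to f0
f0=-.1745; c0=np.array([0,-119,75]); 
L0=lever(f0,0); tp=L0.inv().apply(k0+[0,0,-19.5]-c0); tq=L0.inv()*(Z.inv()*DOWN)
def pose(f,s): return W(c0+lever(f,s).apply(tp)), Z*lever(f,s)*tq
w=[(*pose(f0,.05),1),(*pose(f0,.1),1),(*pose(f0,.15),1)]+[(*pose(f,.15),1) for f in np.linspace(f0,.1745,9)[1:]]+[(*pose(.1745,s),1) for s in(.1,.06,.03,0.01)]
rows(w,g,DOWN)
E
```

```text
-0.59 2.6 2.43 | -0.0 0.0 0.33
-0.57 2.61 2.43 | -0.0 0.0 0.33
-0.56 2.61 2.43 | -0.0 0.0 0.33
-0.54 2.61 2.43 | -0.0 0.0 0.33
--
-0.0 0.0 3.98 | -0.0 -0.0 -0.0
-0.0 0.0 3.98 | -0.0 -0.0 0.0
--
0.0 -0.65 0.02 | -2.82 0.0 0.5
--
0.0 -0.65 0.02 | -2.82 -0.0 0.5
--
0.0 -0.65 0.02 | -2.82 0.0 0.5
--
0.56 0.0 -0.1 | -0.06 -2.47 -0.37
--
0.56 0.0 -0.1 | -0.06 -2.47 -0.37
--
0.56 0.0 -0.1 | -0.06 -2.47 -0.37
--
0.56 0.0 -0.1 | -0.06 -2.47 -0.37
--
0.56 0.0 -0.1 | -0.06 -2.47 -0.37
--
0.56 0.0 -0.1 | -0.06 -2.47 -0.37
--
0.56 0.0 -0.1 | -0.06 -2.47 -0.37
--
0.56 0.0 -0.1 | -0.06 -2.47 -0.37
--
0.0 0.65 0.02 | 2.82 0.0 -0.5
--
0.0 0.52 0.01 | 2.26 -0.0 -0.4
--
0.0 0.39 0.01 | 1.69 0.0 -0.3
--
0.0 0.26 0.0 | 1.13 -0.0 -0.2
--
```

>>> send_rows(
  targets=[
    {"x": -0.57,"y": 2.61,"z": 2.43,"ax": 0,"ay": 0,"az": 0.33,"gripper": -1},
    {"x": -0.57,"y": 2.61,"z": 2.43,"ax": 0,"ay": 0,"az": 0.33,"gripper": -1},
    {"x": -0.57,"y": 2.61,"z": 2.43,"ax": 0,"ay": 0,"az": 0.33,"gripper": -1},
    {"x": -0.57,"y": 2.61,"z": 2.43,"ax": 0,"ay": 0,"az": 0.33,"gripper": -1},
    {"x": 0,"y": 0,"z": 0,"ax": 0,"ay": 0,"az": 0,"gripper": -1},
  ],
)

```text
clock: 3.55
position: [595.1, 27.9, 277.2]
ee_rot: [-0.107, 0.994, 0.001, -0.005]
contact_force: [-0.6, -0.4, -0.7]
gripper_width: 85.4
grasp_force: 0.0
```

>>> send_rows(
  targets=[
    {"x": 0,"y": 0,"z": 2.65,"ax": 0,"ay": 0,"az": 0,"gripper": -1},
    {"x": 0,"y": 0,"z": 2.65,"ax": 0,"ay": 0,"az": 0,"gripper": -1},
    {"x": 0,"y": 0,"z": 2.65,"ax": 0,"ay": 0,"az": 0,"gripper": -1},
    {"x": 0,"y": 0,"z": 0,"ax": 0,"ay": 0,"az": 0,"gripper": -0.5},
    {"x": 0,"y": 0,"z": 0,"ax": 0,"ay": 0,"az": 0,"gripper": 0},
  ],
)

```text
clock: 3.97
position: [597.9, 24.4, 203.1]
ee_rot: [-0.106, 0.994, -0.001, -0.001]
contact_force: [0.1, -0.2, -0.1]
gripper_width: 63.8
grasp_force: 0.0
```

>>> send_rows(
  targets=[
    {"x": 0,"y": 0,"z": 0,"ax": 0,"ay": 0,"az": 0,"gripper": 0.32},
    {"x": 0,"y": 0,"z": 0,"ax": 0,"ay": 0,"az": 0,"gripper": 0.32},
    {"x": 0,"y": 0,"z": 0,"ax": 0,"ay": 0,"az": 0,"gripper": 0.32},
    {"x": 0,"y": 0,"z": 0,"ax": 0,"ay": 0,"az": 0,"gripper": 0.32},
    {"x": 0,"y": 0,"z": 0,"ax": 0,"ay": 0,"az": 0,"gripper": 0.32},
  ],
)

```text
clock: 4.38
position: [600.0, 24.9, 205.8]
ee_rot: [-0.107, 0.994, -0.001, 0.003]
contact_force: [0.7, -4.6, 6.5]
gripper_width: 29.9
grasp_force: 38.7
```

>>> send_rows(
  targets=[
    {"x": 0,"y": 0,"z": 0.5,"ax": 0,"ay": 0,"az": 0,"gripper": 0.18},
    {"x": 0,"y": 0,"z": 0,"ax": 0,"ay": 0,"az": 0,"gripper": 0.18},
    {"x": 0,"y": 0,"z": 0,"ax": 0,"ay": 0,"az": 0,"gripper": 0.27},
    {"x": 0,"y": 0,"z": 0,"ax": 0,"ay": 0,"az": 0,"gripper": 0.27},
  ],
)

```text
clock: 4.72
position: [598.2, 24.8, 197.9]
ee_rot: [-0.107, 0.994, -0.001, -0.001]
contact_force: [1.2, -4.0, 0.5]
gripper_width: 31.3
grasp_force: 6.2
```

Light grip of 6 N. Next I pull outward, then swing.

>>> send_rows(
  targets=[
    {"x": 0,"y": -0.65,"z": 0.02,"ax": -2.82,"ay": 0,"az": 0.5,"gripper": 0.27},
    {"x": 0,"y": -0.65,"z": 0.02,"ax": -2.82,"ay": 0,"az": 0.5,"gripper": 0.27},
    {"x": 0,"y": -0.65,"z": 0.02,"ax": -2.82,"ay": 0,"az": 0.5,"gripper": 0.27},
    {"x": 0,"y": 0,"z": 0,"ax": 0,"ay": 0,"az": 0,"gripper": 0.27},
  ],
)

```text
clock: 5.05
position: [602.7, 6.4, 196.2]
ee_rot: [-0.092, 0.993, 0.075, -0.008]
contact_force: [-0.1, 4.1, 2.3]
gripper_width: 31.2
grasp_force: 6.3
```

>>> send_rows(
  targets=[
    {"x": 0.56,"y": 0,"z": -0.1,"ax": -0.06,"ay": -2.47,"az": -0.37,"gripper": 0.27},
    {"x": 0.56,"y": 0,"z": -0.1,"ax": -0.06,"ay": -2.47,"az": -0.37,"gripper": 0.27},
    {"x": 0.56,"y": 0,"z": -0.1,"ax": -0.06,"ay": -2.47,"az": -0.37,"gripper": 0.27},
    {"x": 0.56,"y": 0,"z": -0.1,"ax": -0.06,"ay": -2.47,"az": -0.37,"gripper": 0.27},
  ],
)

```text
clock: 5.38
position: [580.7, 3.4, 199.5]
ee_rot: [-0.1, 0.988, 0.084, 0.08]
contact_force: [0.5, 3.2, 2.2]
gripper_width: 31.2
grasp_force: 6.2
```

>>> send_rows(
  targets=[
    {"x": 0.56,"y": 0,"z": -0.1,"ax": -0.06,"ay": -2.47,"az": -0.37,"gripper": 0.27},
    {"x": 0.56,"y": 0,"z": -0.1,"ax": -0.06,"ay": -2.47,"az": -0.37,"gripper": 0.27},
    {"x": 0.56,"y": 0,"z": -0.1,"ax": -0.06,"ay": -2.47,"az": -0.37,"gripper": 0.27},
    {"x": 0.56,"y": 0,"z": -0.1,"ax": -0.06,"ay": -2.47,"az": -0.37,"gripper": 0.27},
    {"x": 0,"y": 0,"z": 0,"ax": 0,"ay": 0,"az": 0,"gripper": 0.27},
  ],
)

```text
clock: 5.8
position: [555.8, -2.0, 197.7]
ee_rot: [-0.105, 0.976, 0.093, 0.164]
contact_force: [-1.5, 4.3, 1.5]
gripper_width: 31.4
grasp_force: 6.3
```

Run:
```python
from h import *
s=arm.read_state();q=R.from_quat(s["ee_rot"]);c=np.array(s["position"])-q.apply([0,0,22])
print(s["clock"],Z.inv().apply(c-O).round(1),knob(.1745,.15).round(1),s["gripper_width"],s["grasp_force"])
print(np.degrees((DOWN.inv()*q).as_rotvec()).round(1))
i,P=pts("wrist"); np.savez("w2.npz",i=i,P=P); save("f.png",i)
```

```text
5.8 [ -27.9 -139.5  218.2] [ -25.7 -141.4  221.1] 31.449189350504067 6.288652494549751
[ -8.7 -20.   -0.1]
```

View pics/f.png

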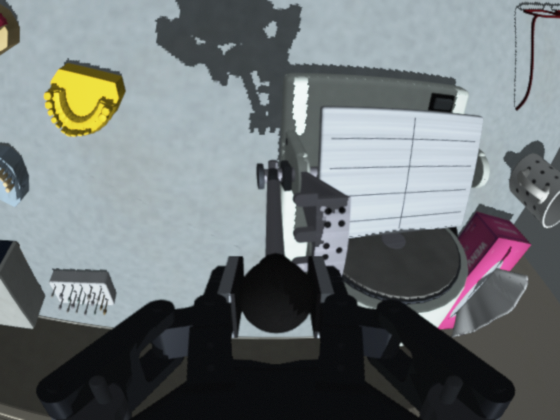

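The ball is held between the pads at (277,290) px and the table now tilts to the front. I'll measure the tilt from the same picture.

```bash
cat >> h.py <<'E'
def tilt(P,u0,u1,v0,v1):
    p=P[v0:v1,u0:u1].reshape(-1,3);p=p[np.isfinite(p).all(1)]
    for k in range(5):
        c=np.median(p,0) if k==0 else p.mean(0); n=np.linalg.svd(p-p.mean(0),full_matrices=False)[2][2]; n*=np.sign(n[2]); r=(p-p.mean(0))@n; p=p[abs(r)<max(3*np.median(abs(r)),1)]
    n=Z.inv().apply(n); print("tilt",np.arctan2(-n[0],n[2]).round(4),"n",n.round(3),r.std().round(2)); return n
E
python3 - <<'E'
from h import *
tilt(np.load("w2.npz")["P"],355,460,125,210)
E
```

```text
tilt 0.205 n [-0.204  0.001  0.979] 0.52
```

>>> send_rows(
  targets=[
    {"x": -0.32,"y": 0,"z": 0.05,"ax": 0,"ay": 1.2,"az": 0.2,"gripper": 0.27},
    {"x": 0,"y": 0.65,"z": 0.02,"ax": 2.82,"ay": 0,"az": -0.5,"gripper": 0.27},
    {"x": 0,"y": 0.5,"z": 0,"ax": 2.2,"ay": 0,"az": -0.4,"gripper": 0.27},
    {"x": 0,"y": 0,"z": 0,"ax": 0,"ay": 0,"az": 0,"gripper": 0.27},
  ],
)

```text
clock: 6.18
position: [558.9, 10.9, 199.7]
ee_rot: [-0.107, 0.98, 0.047, 0.159]
contact_force: [0.0, 2.8, 2.4]
gripper_width: 31.1
grasp_force: 6.3
```

>>> send_rows(
  targets=[
    {"x": 0,"y": 0.4,"z": 0,"ax": 1.7,"ay": 0,"az": -0.3,"gripper": 0.27},
    {"x": 0,"y": 0.4,"z": 0,"ax": 1.7,"ay": 0,"az": -0.3,"gripper": 0.27},
    {"x": 0,"y": 0,"z": 0,"ax": 0,"ay": 0,"az": 0,"gripper": 0.27},
    {"x": 0,"y": 0,"z": 0,"ax": 0,"ay": 0,"az": 0,"gripper": 0.27},
  ],
)

```text
clock: 6.52
position: [556.8, 15.9, 199.7]
ee_rot: [-0.106, 0.981, 0.016, 0.161]
contact_force: [0.3, -5.7, 2.1]
gripper_width: 31.4
grasp_force: 6.5
```

Run:
```python
from h import *
s=arm.read_state();q=R.from_quat(s["ee_rot"]);c=np.array(s["position"])-q.apply([0,0,22])
print(s["clock"],Z.inv().apply(c-O).round(1),knob(.1745,.0).round(1),s["gripper_width"],s["grasp_force"])
i,P=pts("wrist"); tilt(P,365,450,125,200)
```

```text
6.5167 [ -22.6 -118.9  220.5] [ -26.  -119.   222.7] 31.418205763895603 6.477663964033127
tilt 0.1675 n [-0.167  0.002  0.986] 0.57
```

>>> send_rows(
  targets=[
    {"x": 0,"y": 0,"z": 0,"ax": 0,"ay": 0,"az": 0,"gripper": -0.4},
    {"x": 0,"y": 0,"z": 0,"ax": 0,"ay": 0,"az": 0,"gripper": -1},
    {"x": 0,"y": 0,"z": 0,"ax": 0,"ay": 0,"az": 0,"gripper": -1},
    {"x": 0,"y": 0,"z": -2.5,"ax": 0,"ay": 0,"az": 0,"gripper": -1},
    {"x": 0,"y": 0,"z": -4,"ax": 0,"ay": 0,"az": 0,"gripper": -1},
  ],
)

```text
clock: 6.98
position: [534.5, 11.9, 257.1]
ee_rot: [-0.105, 0.982, 0.017, 0.157]
contact_force: [1.2, -0.2, 0.5]
gripper_width: 85.1
grasp_force: 0.0
```

>>> send_rows(
  targets=[
    {"x": -1.5,"y": 0,"z": -3.5,"ax": 0,"ay": 6,"az": 0,"gripper": -1},
    {"x": -1.5,"y": 0,"z": -3.5,"ax": 0,"ay": 6,"az": 0,"gripper": -1},
    {"x": -1,"y": 0,"z": -3.5,"ax": 0,"ay": 6,"az": 0,"gripper": -1},
    {"x": 0,"y": 0,"z": 0,"ax": 0,"ay": 0,"az": 0,"gripper": -1},
  ],
)

```text
clock: 7.32
position: [554.0, 15.4, 358.8]
ee_rot: [-0.106, 0.993, 0.003, 0.041]
contact_force: [1.8, -0.1, 1.0]
gripper_width: 85.3
grasp_force: 0.0
```

Run:
```python
from h import *
s=arm.read_state();print(s["clock"],np.round(s["position"]),s["ee_rot"])
i,P=pts("wrist"); np.savez("w3.npz",i=i,P=P); save("g.png",i)
for t in ["table_top","lever_knob"]:
  for b in arm.boxes_of("wrist",t)[:2]: print(t,b)
```

```text
7.3167 [554.  15. 359.] [-0.10632687  0.99348944  0.00288078  0.04080474]
table_top {'rect': [259.5, 119.3, 164.3, 92.9], 'score': 0.88}
lever_knob {'rect': [257.3, 157.2, 38.7, 36.8], 'score': 0.66}
```

View pics/g.png

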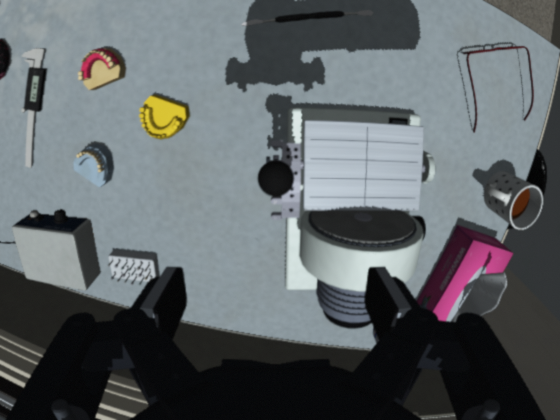

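The fingers have let go, the knob stands at (276,178) px and the true cast is at (100,68). Next I check that the knob is home and compute the cast approach.

Run:
```python
from h import *
from scipy.optimize import least_squares
w=np.load("w3.npz"); i=w["i"].astype(int);P=w["P"];v,u=np.mgrid[:420,:560]
tilt(P,310,415,130,200)
m=(np.hypot(u-276,v-178)<19)&(i.max(-1)<75)&(P[...,2]>170);q=P[m]
f=least_squares(lambda x:np.linalg.norm(q-x,axis=1)-16,q.mean(0)-[0,0,8],loss="soft_l1");k=Z.inv().apply(f.x-O);print("knob",k.round(1),len(q),"s=0:",knob(.1745,0).round(1),"s=.08",knob(.1745,.08).round(1))
for s in(0,):
  m=(u>70)&(u<132)&(v>38)&(v<96)&(P[...,2]>6)&(P[...,2]<55);q=P[m]
  r=cv2.minAreaRect(q[:,:2].astype(np.float32));print(r)
  hi=P[m&(P[...,2]>27)].mean(0);print(hi.round(1))
```

```text
tilt 0.1677 n [-0.167  0.002  0.986] 0.69
knob [ -24.2 -118.7  223.3] 1013 s=0: [ -26.  -119.   222.7] s=.08 [ -26.  -131.   222.2]
((480.9931945800781, -283.8896789550781), (60.36781692504883, 73.7056884765625), 26.395740509033203)
[ 473.  -284.7   33.6]
```

The lever is home: the knob is within 2 mm of the seated position. Now I go over the cast for a closer look.

Run:
```python
from h import *
T=R.from_rotvec([0,0,np.radians(14.2)])*DOWN
rows([(np.array([477.4,-285.5,150]),T,10)])
```

```text
1.46 -2.79 1.91 | -0.05 0.4 -1.42
1.52 -2.75 1.91 | -0.05 0.4 -1.42
1.57 -2.71 1.92 | -0.05 0.4 -1.42
1.63 -2.68 1.93 | -0.05 0.4 -1.42
1.68 -2.64 1.94 | -0.05 0.4 -1.42
1.73 -2.6 1.95 | -0.05 0.4 -1.42
1.78 -2.55 1.96 | -0.05 0.4 -1.42
1.83 -2.51 1.97 | -0.05 0.4 -1.42
1.88 -2.47 1.98 | -0.05 0.4 -1.42
1.93 -2.42 1.99 | -0.05 0.4 -1.42
--
```

>>> send_rows(
  targets=[
    {"x": 1.46,"y": -2.79,"z": 1.91,"ax": -0.05,"ay": 0.4,"az": -1.42,"gripper": -1},
    {"x": 1.52,"y": -2.75,"z": 1.91,"ax": -0.05,"ay": 0.4,"az": -1.42,"gripper": -1},
    {"x": 1.57,"y": -2.71,"z": 1.92,"ax": -0.05,"ay": 0.4,"az": -1.42,"gripper": -1},
    {"x": 1.63,"y": -2.68,"z": 1.93,"ax": -0.05,"ay": 0.4,"az": -1.42,"gripper": -1},
    {"x": 1.68,"y": -2.64,"z": 1.94,"ax": -0.05,"ay": 0.4,"az": -1.42,"gripper": -1},
  ],
)

```text
clock: 7.88
position: [510.7, -136.7, 249.0]
ee_rot: [-0.168, 0.986, 0.002, 0.017]
contact_force: [0.7, 0.5, 0.1]
gripper_width: 84.9
grasp_force: 0.0
```

>>> send_rows(
  targets=[
    {"x": 1.73,"y": -2.6,"z": 1.95,"ax": -0.05,"ay": 0.4,"az": -1.42,"gripper": -1},
    {"x": 1.78,"y": -2.55,"z": 1.96,"ax": -0.05,"ay": 0.4,"az": -1.42,"gripper": -1},
    {"x": 1.83,"y": -2.51,"z": 1.97,"ax": -0.05,"ay": 0.4,"az": -1.42,"gripper": -1},
    {"x": 1.88,"y": -2.47,"z": 1.98,"ax": -0.05,"ay": 0.4,"az": -1.42,"gripper": -1},
    {"x": 1.93,"y": -2.42,"z": 1.99,"ax": -0.05,"ay": 0.4,"az": -1.42,"gripper": -1},
  ],
)

```text
clock: 8.3
position: [475.1, -286.7, 149.1]
ee_rot: [-0.229, 0.973, 0.0, -0.001]
contact_force: [0.5, 0.7, -0.1]
gripper_width: 85.7
grasp_force: 0.0
```

>>> send_rows(
  targets=[
    {"x": 0,"y": 0,"z": 0,"ax": 0,"ay": 0,"az": 0,"gripper": -1},
    {"x": 0,"y": 0,"z": 0,"ax": 0,"ay": 0,"az": 0,"gripper": -1},
  ],
)

```text
clock: 8.47
position: [474.7, -286.5, 148.5]
ee_rot: [-0.227, 0.974, 0.001, -0.002]
contact_force: [0.2, 0.5, -0.0]
gripper_width: 85.2
grasp_force: 0.0
```

Run:
```python
from h import *
s=arm.read_state();print(s["clock"],np.round(s["position"],1),np.round(s["ee_rot"],4))
i,P=pts("wrist"); np.savez("w4.npz",i=i,P=P); save("k.png",i)
q=P[(np.hypot(P[...,0]-481,P[...,1]+284)<55)&(P[...,2]>8)&(P[...,2]<50)]
for lo,hi in((8,50),(8,25),(18,25),(25,50)):
    s=q[(q[:,2]>lo)&(q[:,2]<hi)];print(lo,hi,len(s),cv2.minAreaRect(s[:,:2].astype(np.float32)),s.mean(0).round(1))
# cast-axes percentiles
A=R.from_rotvec([0,0,np.radians(-153.6)]).inv().apply(q); print(np.percentile(A,[.5,99.5],axis=0).round(1), R.from_rotvec([0,0,np.radians(-153.6)]).inv().apply([481,-283.7,0]).round(1))
```

```text
8.4667 [ 474.7 -286.5  148.5] [-0.2266  0.974   0.0011 -0.0021]
8 50 4520 ((479.3872985839844, -283.96197509765625), (59.54261779785156, 72.03479766845703), 24.579692840576172) [ 479.6 -284.1   27.6]
8 25 2147 ((479.4281921386719, -284.0514221191406), (59.54261779785156, 71.09819793701172), 24.579692840576172) [ 488.9 -279.5   21.8]
18 25 2004 ((479.5672912597656, -283.98779296875), (59.2367057800293, 71.09819793701172), 24.579692840576172) [ 491.2 -278.4   22.4]
25 50 2373 ((472.2803649902344, -287.6749267578125), (40.6754264831543, 71.97789001464844), 26.113386154174805) [ 471.1 -288.2   32.8]
[[-332.4  434.     9.4]
 [-274.2  501.8   41.2]] [-304.7  468.     0. ]
```

View pics/k.png

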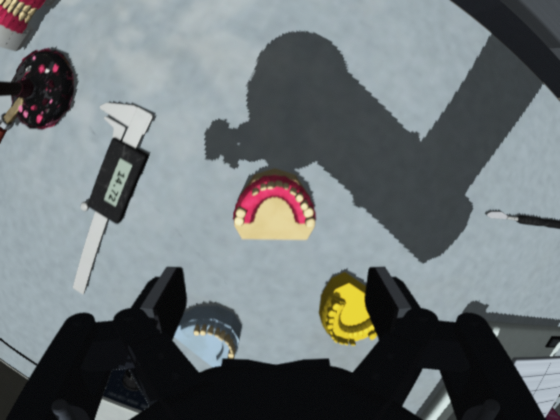

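The cast is centred between the fingers at (275,208) px, heel towards the bottom of the picture, with the decoy clear to the right. I descend and grip it across the sides.

>>> send_rows(
  targets=[
    {"x": -0.19,"y": 0,"z": 3.7,"ax": 0,"ay": 0,"az": 1,"gripper": -1},
    {"x": 0,"y": 0,"z": 3.7,"ax": 0,"ay": 0,"az": 0,"gripper": -1},
    {"x": 0,"y": 0,"z": 3.7,"ax": 0,"ay": 0,"az": 0,"gripper": -1},
    {"x": 0,"y": 0,"z": 2.5,"ax": 0,"ay": 0,"az": 0,"gripper": -1},
    {"x": 0,"y": 0,"z": 1.4,"ax": 0,"ay": 0,"az": 0,"gripper": -1},
  ],
)

```text
clock: 8.93
position: [478.1, -283.3, -1.0]
ee_rot: [-0.22, 0.975, 0.001, -0.001]
contact_force: [0.1, -0.2, -0.7]
gripper_width: 85.5
grasp_force: 0.0
```

>>> send_rows(
  targets=[
    {"x": 0,"y": 0,"z": 0,"ax": 0,"ay": 0,"az": 0,"gripper": -0.7},
    {"x": 0,"y": 0,"z": 0,"ax": 0,"ay": 0,"az": 0,"gripper": -0.5},
    {"x": 0,"y": 0,"z": 0,"ax": 0,"ay": 0,"az": 0,"gripper": -0.5},
    {"x": 0,"y": 0,"z": 0,"ax": 0,"ay": 0,"az": 0,"gripper": -0.5},
  ],
)

```text
clock: 9.27
position: [480.8, -285.0, 3.0]
ee_rot: [-0.22, 0.975, -0.001, 0.002]
contact_force: [0.4, 0.4, -1.2]
gripper_width: 66.7
grasp_force: 65.9
```

>>> send_rows(
  targets=[
    {"x": 0,"y": 0,"z": -1,"ax": 0,"ay": 0,"az": 0,"gripper": -0.5},
    {"x": 0,"y": 0,"z": -3,"ax": 0,"ay": 0,"az": 0,"gripper": -0.5},
    {"x": 0,"y": 0,"z": -4,"ax": 0,"ay": 0,"az": 0,"gripper": -0.5},
    {"x": 0,"y": 0,"z": -4,"ax": 0,"ay": 0,"az": 0,"gripper": -0.5},
    {"x": 0,"y": 0,"z": 0,"ax": 0,"ay": 0,"az": 0,"gripper": -0.5},
  ],
)

```text
clock: 9.68
position: [484.9, -287.5, 131.8]
ee_rot: [-0.221, 0.975, -0.006, 0.009]
contact_force: [1.2, 0.2, -1.3]
gripper_width: 66.7
grasp_force: 66.9
```

Run:
```python
from h import *
s=arm.read_state();p=np.array(s["position"]);q=R.from_quat(s["ee_rot"]);print(s["clock"],p.round(1),s["gripper_width"],s["grasp_force"])
i,P=pts("wrist"); np.savez("w5.npz",i=i,P=P); 
X=q.inv().apply((P-p).reshape(-1,3)).reshape(P.shape)
d=np.linalg.norm(X[...,:2],axis=-1)
m=(abs(X[...,0])<45)&(abs(X[...,1])<30)&(X[...,2]<25)&(X[...,2]>-60)
c=X[m]; print(len(c),np.percentile(c,[1,50,99],axis=0).round(1))
hist,e=np.histogram(c[:,2],bins=np.arange(-60,26,4));print(hist)
# base top plane near heel (x<-5 tool), heel edge
v,u=np.where(m);print(u.min(),u.max(),v.min(),v.max())
save("l.png",i)
```

```text
9.6833 [ 484.9 -287.5  131.8] 66.74696522959759 66.9005935775184
15970 [[-29.4 -28.9 -38.9]
 [  7.    0.3 -24.9]
 [ 28.9  29.1  -1.1]]
[   1    0    0    0   14 1809 1074 3610 1847 5567  572  345  373  340
  346   72    0    0    0    0    0]
183 349 212 343
```

View pics/l.png

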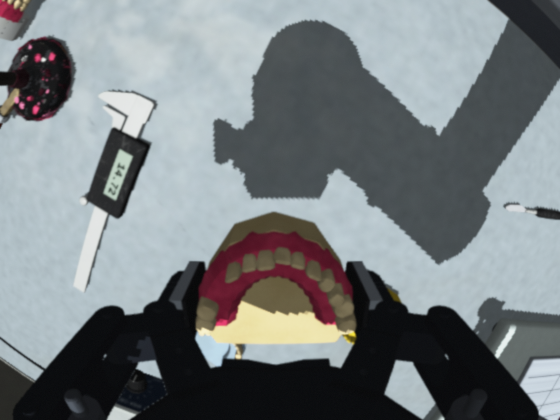

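The cast is firmly held, level, at (275,280) px, with the bystanders undisturbed. I'm refining its pose in the hand and planning the placing.

```bash
cat >> h.py <<'E'
def hand(P,p,q):
    X=q.inv().apply((P-p).reshape(-1,3)); 
    c=X[(abs(X[:,0])<45)&(abs(X[:,1])<27)&(X[:,2]>-45)&(X[:,2]<10)]
    b=c[(c[:,0]<-16)&(c[:,2]>-27)&(c[:,2]<-18)&(abs(c[:,1])<22)]
    A=np.c_[b[:,:2],np.ones(len(b))]; k,*_=np.linalg.lstsq(A,b[:,2],rcond=None)
    print("base top z=%.1f slopes x %.3f y %.3f n %d std %.2f"%(k[2]+k[0]*-22,k[0],k[1],len(b),(A@k-b[:,2]).std()))
    print("heel x by y:",[round(np.percentile(c[(abs(c[:,1]-y)<4)&(c[:,2]<-15),0],.5),1) for y in(-20,-10,0,10,20)], "front",[round(np.percentile(c[(abs(c[:,1]-y)<4),0],99.5),1) for y in(-10,0,10)])
E
python3 - <<'E'
from h import *
s=arm.read_state();p=np.array(s["position"]);q=R.from_quat(s["ee_rot"])
hand(np.load("w5.npz")["P"],p,q)
f=.1745;t=np.array([np.cos(f),0,np.sin(f)]);n=np.array([-np.sin(f),0,np.cos(f)])
Rt=Z*R.from_rotvec([0,-f,0])*(Z.inv()*DOWN)
C=np.array([0,0,75])+15*n
def tcp(h,up): return W(C+t*(h-31)+n*up)   # cast origin at TCP (tool x,z offsets ~0)
a=tcp(43,150);b=tcp(43,40);print(p.round(1),s["ee_rot"],a.round(1),b.round(1))
rows([(np.array([470,-60,270]),R.from_rotvec([0,0,np.radians(6)])*DOWN,7),(a,Rt,6),(b,Rt,4)])
E
```

```text
base top z=-24.7 slopes x -0.005 y -0.001 n 2257 std 0.52
heel x by y: [np.float64(-31.8), np.float64(-31.0), np.float64(-31.3), np.float64(-30.8), np.float64(-30.9)] front [np.float64(27.0), np.float64(28.4), np.float64(26.1)]
[ 482.9 -286.3  128. ] [-0.21995165  0.97548075 -0.00401725  0.00651399] [530.5 131.9 239.6] [549.1 136.  131.2]
-1.24 2.98 -2.05 | -0.08 0.09 1.03
-1.19 3.0 -2.04 | -0.08 0.09 1.03
-1.13 3.03 -2.04 | -0.08 0.09 1.03
-1.07 3.05 -2.04 | -0.08 0.09 1.03
-1.01 3.07 -2.04 | -0.08 0.09 1.03
-0.95 3.09 -2.03 | -0.08 0.09 1.03
-0.89 3.11 -2.03 | -0.08 0.09 1.03
--
-1.96 2.72 0.51 | 0.09 -1.66 1.0
-1.89 2.76 0.56 | 0.09 -1.66 1.0
-1.83 2.79 0.61 | 0.09 -1.66 1.0
-1.76 2.82 0.66 | 0.09 -1.66 1.0
-1.69 2.86 0.7 | 0.09 -1.66 1.0
-1.62 2.89 0.75 | 0.09 -1.66 1.0
--
-0.0 -0.0 2.75 | 0.0 0.0 0.0
-0.0 -0.0 2.75 | 0.0 0.0 -0.0
0.0 0.0 2.75 | 0.0 0.0 0.0
-0.0 -0.0 2.75 | 0.0 0.0 0.0
--
```

Run:
```python
from h import *
f=.1745;t=np.array([np.cos(f),0,np.sin(f)]);n=np.array([-np.sin(f),0,np.cos(f)])
Rt=Z*R.from_rotvec([0,-f,0])*(Z.inv()*DOWN)
C=np.array([0,0,75])+15*n
def tcp(h,up): return W(C+t*(h-31)+n*up)
rows([(np.array([460,-60,315]),R.from_rotvec([0,0,np.radians(6)])*DOWN,8),(tcp(43,200),Rt,6)])
```

```text
-0.98 2.65 -2.36 | -0.07 0.08 0.9
-0.94 2.67 -2.35 | -0.07 0.08 0.9
-0.89 2.69 -2.35 | -0.07 0.08 0.9
-0.84 2.71 -2.35 | -0.07 0.08 0.9
-0.8 2.72 -2.35 | -0.07 0.08 0.9
-0.75 2.74 -2.34 | -0.07 0.08 0.9
-0.71 2.75 -2.34 | -0.07 0.08 0.9
-0.66 2.76 -2.34 | -0.07 0.08 0.9
--
-1.97 2.69 0.44 | 0.09 -1.66 1.0
-1.91 2.72 0.49 | 0.09 -1.66 1.0
-1.85 2.76 0.54 | 0.09 -1.66 1.0
-1.78 2.79 0.59 | 0.09 -1.66 1.0
-1.72 2.82 0.63 | 0.09 -1.66 1.0
-1.65 2.85 0.68 | 0.09 -1.66 1.0
--
```

>>> send_rows(
  targets=[
    {"x": -0.98,"y": 2.65,"z": -2.36,"ax": -0.07,"ay": 0.08,"az": 0.9,"gripper": -0.5},
    {"x": -0.94,"y": 2.67,"z": -2.35,"ax": -0.07,"ay": 0.08,"az": 0.9,"gripper": -0.5},
    {"x": -0.89,"y": 2.69,"z": -2.35,"ax": -0.07,"ay": 0.08,"az": 0.9,"gripper": -0.5},
    {"x": -0.84,"y": 2.71,"z": -2.35,"ax": -0.07,"ay": 0.08,"az": 0.9,"gripper": -0.5},
  ],
)

```text
clock: 10.07
position: [467.9, -171.2, 216.0]
ee_rot: [-0.188, 0.982, 0.002, -0.003]
contact_force: [0.9, -0.1, -1.4]
gripper_width: 66.4
grasp_force: 67.0
```

>>> send_rows(
  targets=[
    {"x": -0.8,"y": 2.72,"z": -2.35,"ax": -0.07,"ay": 0.08,"az": 0.9,"gripper": -0.5},
    {"x": -0.75,"y": 2.74,"z": -2.34,"ax": -0.07,"ay": 0.08,"az": 0.9,"gripper": -0.5},
    {"x": -0.71,"y": 2.75,"z": -2.34,"ax": -0.07,"ay": 0.08,"az": 0.9,"gripper": -0.5},
    {"x": -0.66,"y": 2.76,"z": -2.34,"ax": -0.07,"ay": 0.08,"az": 0.9,"gripper": -0.5},
  ],
)

```text
clock: 10.4
position: [457.7, -58.3, 310.3]
ee_rot: [-0.157, 0.988, 0.004, -0.006]
contact_force: [1.2, -0.2, -1.6]
gripper_width: 66.7
grasp_force: 67.0
```

>>> send_rows(
  targets=[
    {"x": -1.97,"y": 2.69,"z": 0.44,"ax": 0.09,"ay": -1.66,"az": 1,"gripper": -0.5},
    {"x": -1.91,"y": 2.72,"z": 0.49,"ax": 0.09,"ay": -1.66,"az": 1,"gripper": -0.5},
    {"x": -1.85,"y": 2.76,"z": 0.54,"ax": 0.09,"ay": -1.66,"az": 1,"gripper": -0.5},
    {"x": -1.78,"y": 2.79,"z": 0.59,"ax": 0.09,"ay": -1.66,"az": 1,"gripper": -0.5},
    {"x": -1.72,"y": 2.82,"z": 0.63,"ax": 0.09,"ay": -1.66,"az": 1,"gripper": -0.5},
  ],
)

```text
clock: 10.82
position: [509.8, 100.3, 287.2]
ee_rot: [-0.114, 0.991, 0.011, 0.066]
contact_force: [0.5, -0.6, -0.5]
gripper_width: 66.7
grasp_force: 67.0
```

>>> send_rows(
  targets=[
    {"x": -1.65,"y": 2.85,"z": 0.68,"ax": 0.09,"ay": -1.66,"az": 1,"gripper": -0.5},
    {"x": 0,"y": 0,"z": 0,"ax": 0,"ay": 0,"az": 0,"gripper": -0.5},
    {"x": 0,"y": 0,"z": 0,"ax": 0,"ay": 0,"az": 0,"gripper": -0.5},
  ],
)

```text
clock: 11.07
position: [519.6, 131.6, 281.9]
ee_rot: [-0.106, 0.991, 0.011, 0.079]
contact_force: [-0.1, -0.5, -2.5]
gripper_width: 66.6
grasp_force: 67.1
```

```bash
cat >> h.py <<'E'
f=.1745;t=np.array([np.cos(f),0,np.sin(f)]);n=np.array([-np.sin(f),0,np.cos(f)])
Rt=Z*R.from_rotvec([0,-f,0])*(Z.inv()*DOWN)
C=np.array([0,0,75])+15*n
def tcp(h,up): return W(C+t*(h-31)+n*up)
E
python3 - <<'E'
from h import *
s=arm.read_state();print(s["clock"],np.round(s["position"],1),s["gripper_width"],s["grasp_force"])
i,P=pts("wrist"); save("m.png",i); tilt(P,330,440,125,175)
p=np.array(s["position"]);q=R.from_quat(s["ee_rot"]); hand(P,p,q)
rows([(tcp(43,50),Rt,4)])
E
```

```text
11.0667 [519.6 131.6 281.9] 66.64723862140677 67.06349582840659
tilt -0.4897 n [0.425 0.431 0.796] 18.03
base top z=-20.7 slopes x -0.011 y -0.005 n 2053 std 0.52
heel x by y: [np.float64(-30.4), np.float64(-29.4), np.float64(-29.9), np.float64(-29.4), np.float64(-29.5)] front [np.float64(27.9), np.float64(29.8), np.float64(28.0)]
-0.13 -0.05 3.6 | 0.09 -0.21 -0.01
-0.11 -0.04 3.6 | 0.09 -0.21 -0.01
-0.1 -0.04 3.6 | 0.09 -0.21 -0.01
-0.09 -0.03 3.6 | 0.09 -0.21 -0.01
--
```

View pics/m.png

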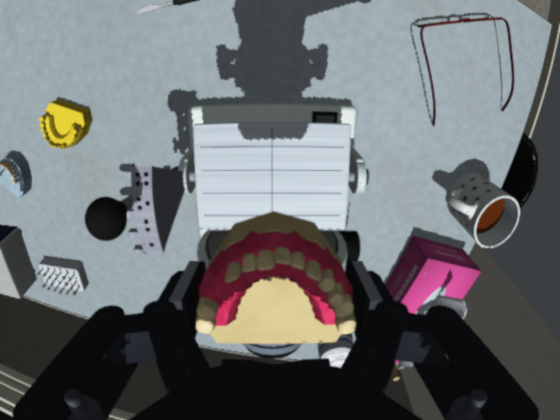

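The cast hangs over the table in line with the centre groove (272 px), and the lever is still in its notch. I'm lowering along the normal.

>>> send_rows(
  targets=[
    {"x": -0.11,"y": -0.04,"z": 3.6,"ax": 0.09,"ay": -0.21,"az": 0,"gripper": -0.5},
    {"x": -0.11,"y": -0.04,"z": 3.6,"ax": 0.09,"ay": -0.21,"az": 0,"gripper": -0.5},
    {"x": -0.11,"y": -0.04,"z": 3.6,"ax": 0.09,"ay": -0.21,"az": 0,"gripper": -0.5},
    {"x": -0.1,"y": -0.04,"z": 3.6,"ax": 0.09,"ay": -0.21,"az": 0,"gripper": -0.5},
    {"x": 0,"y": 0,"z": 0,"ax": 0,"ay": 0,"az": 0,"gripper": -0.5},
  ],
)

```text
clock: 11.53
position: [544.6, 132.1, 134.6]
ee_rot: [-0.103, 0.991, 0.007, 0.081]
contact_force: [-0.9, -2.1, -2.3]
gripper_width: 66.6
grasp_force: 67.7
```

Run:
```python
from h import *
s=arm.read_state();p=np.array(s["position"]);q=R.from_quat(s["ee_rot"]);print(s["clock"],p.round(1),s["contact_force"])
i,P=pts("wrist"); hand(P,p,q)
rows([(tcp(43,12),Rt,3),(tcp(43,-2),Rt,5)])
```

```text
11.5333 [544.6 132.1 134.6] [-0.86257813 -2.05961423 -2.32834007]
base top z=-20.7 slopes x -0.014 y -0.007 n 2062 std 0.51
heel x by y: [np.float64(-30.3), np.float64(-29.6), np.float64(-29.7), np.float64(-29.4), np.float64(-29.5)] front [np.float64(28.0), np.float64(29.9), np.float64(28.2)]
-0.07 0.08 1.19 | -0.06 -0.13 -0.07
-0.07 0.08 1.19 | -0.06 -0.13 -0.07
-0.07 0.08 1.19 | -0.06 -0.13 -0.07
--
-0.0 0.0 0.28 | 0.0 0.0 0.0
0.0 -0.0 0.28 | 0.0 0.0 0.0
-0.0 0.0 0.28 | 0.0 0.0 0.0
0.0 -0.0 0.28 | 0.0 0.0 0.0
-0.0 0.0 0.28 | 0.0 0.0 0.0
--
```

>>> send_rows(
  targets=[
    {"x": -0.07,"y": 0.08,"z": 1.2,"ax": -0.06,"ay": -0.13,"az": 0,"gripper": -0.5},
    {"x": -0.07,"y": 0.08,"z": 1.2,"ax": -0.06,"ay": -0.13,"az": 0,"gripper": -0.5},
    {"x": -0.07,"y": 0.08,"z": 1.1,"ax": -0.06,"ay": -0.13,"az": 0,"gripper": -0.5},
    {"x": 0,"y": 0,"z": 0,"ax": 0,"ay": 0,"az": 0,"gripper": -0.5},
  ],
)

```text
clock: 11.92
position: [556.7, 139.3, 109.0]
ee_rot: [-0.105, 0.99, 0.011, 0.091]
contact_force: [0.0, 0.5, -2.2]
gripper_width: 66.5
grasp_force: 67.7
```

>>> send_rows(
  targets=[
    {"x": 0,"y": 0,"z": 0.3,"ax": 0,"ay": 0,"az": 0,"gripper": -0.5},
    {"x": 0,"y": 0,"z": 0.3,"ax": 0,"ay": 0,"az": 0,"gripper": -0.5},
    {"x": 0,"y": 0,"z": 0,"ax": 0,"ay": 0,"az": 0,"gripper": -0.5},
  ],
)

```text
clock: 12.17
position: [557.9, 140.1, 103.3]
ee_rot: [-0.105, 0.99, 0.012, 0.092]
contact_force: [0.0, -0.9, -1.6]
gripper_width: 66.8
grasp_force: 67.7
```

>>> send_rows(
  targets=[
    {"x": 0,"y": 0,"z": 0.3,"ax": 0,"ay": 0,"az": 0,"gripper": -0.5},
    {"x": 0,"y": 0,"z": 0.3,"ax": 0,"ay": 0,"az": 0,"gripper": -0.5},
    {"x": 0,"y": 0,"z": 0,"ax": 0,"ay": 0,"az": 0,"gripper": -0.5},
  ],
)

```text
clock: 12.42
position: [558.3, 140.1, 95.8]
ee_rot: [-0.105, 0.99, 0.011, 0.091]
contact_force: [-0.6, 0.2, -1.7]
gripper_width: 66.7
grasp_force: 67.7
```

>>> send_rows(
  targets=[
    {"x": 0,"y": 0,"z": 0.2,"ax": 0,"ay": 0,"az": 0,"gripper": -0.5},
    {"x": 0,"y": 0,"z": 0,"ax": 0,"ay": 0,"az": 0,"gripper": -0.5},
  ],
)

```text
clock: 12.58
position: [559.1, 140.4, 94.2]
ee_rot: [-0.105, 0.99, 0.011, 0.091]
contact_force: [-1.2, -0.5, -0.6]
gripper_width: 67.0
grasp_force: 67.8
```

>>> send_rows(
  targets=[
    {"x": 0,"y": 0,"z": 0.15,"ax": 0,"ay": 0,"az": 0,"gripper": -0.5},
    {"x": 0,"y": 0,"z": 0,"ax": 0,"ay": 0,"az": 0,"gripper": -0.5},
  ],
)

```text
clock: 12.75
position: [559.6, 140.6, 93.8]
ee_rot: [-0.105, 0.99, 0.011, 0.092]
contact_force: [-2.5, -0.8, 4.5]
gripper_width: 66.8
grasp_force: 68.4
```

Run:
```python
from h import *
s=arm.read_state();p=np.array(s["position"]);q=R.from_quat(s["ee_rot"]);print(p.round(1),s["contact_force"],s["wrist_torque"])
i,P=pts("wrist"); hand(P,p,q)
X=(Z.inv().apply((P-O).reshape(-1,3))-C); a=X@t; up=X@n; y=X[:,1]
m=(abs(y)<80)&(a<-28)&(a>-57)&(abs(up)<6);print("table up",np.median(up[m]),m.sum())
m=(abs(y)<22)&(abs(up-22)<8)&(a>25)&(a<50);print("base top up",np.percentile(up[m],[10,50,90]),"heel a",np.percentile(a[m],99.5),m.sum())
print("tcp tilt vs table deg",np.degrees((Rt.inv()*q).as_rotvec()).round(2))
```

```text
[559.6 140.6  93.8] [-2.54443774 -0.79543996  4.49365333] [-0.32657139  0.694517   -0.0779077 ]
base top z=-20.4 slopes x -0.039 y -0.004 n 2022 std 0.50
heel x by y: [np.float64(-30.5), np.float64(-29.8), np.float64(-30.4), np.float64(-29.6), np.float64(-29.3)] front [np.float64(44.5), np.float64(44.6), np.float64(44.7)]
table up 0.9459446219797747 20868
base top up [21.1604432  21.84803345 22.61953582] heel a 46.84202320654032 3044
tcp tilt vs table deg [-0.17 -0.61  0.08]
```

>>> send_rows(
  targets=[
    {"x": 0,"y": 0,"z": 0.08,"ax": 0,"ay": 0,"az": 0,"gripper": -0.5},
    {"x": 0,"y": 0,"z": 0,"ax": 0,"ay": 0,"az": 0,"gripper": -0.55},
    {"x": 0,"y": 0,"z": 0,"ax": 0,"ay": 0,"az": 0,"gripper": -0.6},
    {"x": 0,"y": 0,"z": 0,"ax": 0,"ay": 0,"az": 0,"gripper": -0.8},
    {"x": 0,"y": 0,"z": 0,"ax": 0,"ay": 0,"az": 0,"gripper": -1},
  ],
)

```text
clock: 13.22
position: [559.5, 140.6, 91.9]
ee_rot: [-0.105, 0.99, 0.012, 0.091]
contact_force: [0.5, -0.3, 0.5]
gripper_width: 85.2
grasp_force: 0.0
```

>>> send_rows(
  targets=[
    {"x": 0,"y": 0,"z": 0,"ax": 0,"ay": 0,"az": 0,"gripper": -1},
    {"x": 0,"y": 0,"z": -1,"ax": 0,"ay": 0,"az": 0,"gripper": -1},
    {"x": 0,"y": 0,"z": -3,"ax": 0,"ay": 0,"az": 0,"gripper": -1},
    {"x": 0,"y": 0,"z": -4,"ax": 0,"ay": 0,"az": 0,"gripper": -1},
    {"x": 0,"y": 0,"z": -4,"ax": 0,"ay": 0,"az": 0,"gripper": -1},
  ],
)

```text
clock: 13.63
position: [537.1, 135.0, 210.9]
ee_rot: [-0.105, 0.99, 0.011, 0.09]
contact_force: [1.3, 1.7, 0.2]
gripper_width: 85.5
grasp_force: 0.0
```

>>> send_rows(
  targets=[
    {"x": 0,"y": 0,"z": -4,"ax": 0,"ay": 0,"az": 0,"gripper": -1},
    {"x": 0,"y": 0,"z": -4,"ax": 0,"ay": 0,"az": 0,"gripper": -1},
    {"x": 0,"y": 0,"z": -2,"ax": 0,"ay": 0,"az": 0,"gripper": -1},
    {"x": 0,"y": 0,"z": 0,"ax": 0,"ay": 0,"az": 0,"gripper": -1},
    {"x": 0,"y": 0,"z": 0,"ax": 0,"ay": 0,"az": 0,"gripper": -1},
  ],
)

```text
clock: 14.05
position: [520.0, 131.5, 310.3]
ee_rot: [-0.105, 0.99, 0.013, 0.093]
contact_force: [0.5, -0.3, -0.9]
gripper_width: 85.5
grasp_force: 0.0
```

Run:
```python
from h import *
from scipy.optimize import least_squares
s=arm.read_state();p=np.array(s["position"]);print(s["clock"],p.round(1))
i,P=pts("wrist"); save("n.png",i)
X0=Z.inv().apply((P-O).reshape(-1,3));X=X0-C; a=X@t; up=X@n; y=X[:,1]
m=(abs(y)<80)&(a<-28)&(a>-57)&(abs(up)<6);print("table up",np.median(up[m]),m.sum())
m=(abs(y)<60)&(abs(up-22)<4)&(a>20)&(a<55);b=np.c_[a[m],y[m],up[m]];k,*_=np.linalg.lstsq(np.c_[b[:,:2],np.ones(len(b))],b[:,2],rcond=None)
print("base top",np.median(b[:,2]),"slopes",k.round(3),"y",np.percentile(b[:,1],[1,99]))
print("heel a",[np.percentile(b[abs(b[:,1]-yy)<4,0],99).round(1) for yy in(-20,-10,0,10,20)])
m=(up>12)&(up<50)&(a>-40)&(a<55)&(abs(y)<60);print("cast y",np.percentile(y[m],[.5,99.5]))
d=(i.reshape(-1,3).max(1)<75)&(np.linalg.norm(X0-knob(.1745,0.03),axis=1)<30);q=X0[d]
f_=least_squares(lambda x:np.linalg.norm(q-x,axis=1)-16,knob(.1745,0),loss="soft_l1");print("knob",f_.x.round(1),len(q))
```

```text
14.05 [520.  131.5 310.3]
table up 0.8916744127634555 3655
base top 22.071842711245846 slopes [-3.100e-02  5.000e-03  2.315e+01] y [-30.0267958   35.76675419]
heel a [np.float64(47.0), np.float64(47.0), np.float64(47.1), np.float64(47.2), np.float64(47.1)]
cast y [-31.2198496   36.98080463]
knob [ -23.5 -118.9  223.5] 1175
```

View pics/n.png

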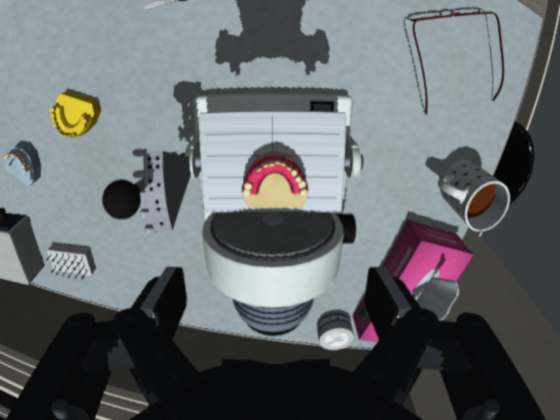

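The cast sits flat and central at (275,185) px, heel square to the disc and about 22 mm clear of it. The lever is home and the bystanders are untouched, so I'm handing the job in.

```bash
python3 -c "
from bench import arm
print(arm.job_done())"
```

```text
the job is handed in; nothing more can be done
None
```

The job is handed in at about 14 s on the clock, with no verdict returned: the lever is home in the three-dot notch, and the lower cast is flat on the table, about 3 mm off its middle line, its heel square to the disc and about 22 mm clear by my last measurement.

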